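# Hand-tighten then spanner-tighten a water filter's union nut

## Task

The cartridge of the bench water filter has been changed: close it up. Run the brass hex union nut on top of the filter down clockwise by hand until it nips up firmly on its seal, then tighten it one flat (a sixth of a turn) further with the flat spanner, no more than a quarter turn, and lay the spanner back flat in the steel tool tray it came from. Use only your hand before the nut has nipped up and only the spanner after that, and leave the other things on the counter undisturbed.

Things in the scene. Friction and masses are not known exactly. Their poses are not given: they have to be found in the camera images.
- filter: stainless water filter screwed to the counter; origin at the underside centre of its 120 x 100 x 8 mm foot plate, z up. Bowl 68 mm in diameter; 74 mm flange, top 100 mm up; 37 mm threaded neck; brass union nut from 116 to 144 mm up; 31 mm domed bonnet out of the nut to 158 mm. Two hose ports along +x and -x, to 97 mm from the axis, 62 mm up.
- nut: captive brass hex nut, 41 mm across flats, 28 mm high; origin at its centre, 130 mm above the counter. Flats face its x axis and every 60 deg from it; red mark on the +x flat. Turns about the vertical, clockwise from above tightens, height fixed. Runs freely (0.1 N m) until it meets the seal, 1.8 to 3.3 rad from its start; 0.12 rad more takes 0.4 N m, beyond that 2 N m. Stays where left.
- nip (a joint): how far the nut has bitten on its seal, rad: 0 while it still runs freely, 0.12 at most, when it is nipped up hand-tight (takes 0.4 N m)
- tighten (a joint): how far the nut has been turned clockwise beyond hand-tight, rad: 0 at first; one flat is 1.05; takes 2 N m; does not spring back
- spanner_grip (a point): centre of the blue grip (half-way up) of the loose flat open-ended spanner, 0.32 kg, 210 mm long; x points along it towards the jaw, z up. The grip is 100 mm long (55 mm behind this point, 45 mm ahead), 26 mm wide, 16 mm thick. A steel plate 8 mm thick, level with the grip's underside, runs on to the jaw. Centre of mass about 55 mm ahead of this point.
- spanner_jaw (a point): centre of the spanner's open jaw, 130 mm ahead of spanner_grip along x, half-way up the 8 mm plate (4 mm below spanner_grip). 43.5 mm wide inside; takes the nut through its open front (+x), two of the nut's flats along the prongs; flared prong tips end 25 mm ahead of this point, the jaw's floor is 24.5 mm behind it; head about 69 mm wide.
- tray: stainless tool tray, fixed, 270 x 190 mm (x, y), floor 4 mm thick, rim 14 mm high, 4 mm wide; origin at the centre of its underside. The spanner starts in it.
- stain_tray: white enamel staining tray, fixed, 250 x 180 mm, rim 18 mm high, holding two bottles; origin at the centre of its underside. The two trays may change sides.
- stain0: amber stain bottle, 42 mm in diameter, 95 mm high, standing in the staining tray; origin at the centre of its underside; leave alone
- stain1: green stain bottle, 42 mm in diameter, 95 mm high, standing in the staining tray; origin at the centre of its underside; leave alone
- slide_box: wooden slide box, 85 x 165 x 32 mm; origin at the centre of its underside; leave alone
- beaker: glass beaker, 70 mm in diameter, 90 mm high; origin at the centre of its underside; leave alone
- old_cartridge: used white filter cartridge standing on end, 60 mm in diameter, 112 mm high; origin at the centre of its underside; leave alone
- tub: white and green plastic tub, 104 mm in diameter, 81 mm high; origin at the centre of its underside; leave alone
Not all that is in view belongs to the job. Of the things that look like the filter, the middle-sized one is meant.

How it is judged:
On the way, in this order (a step that is already met when the one before it is completed fails the run):
1. the nut has been nipped up on its seal (bitten at least 0.06 rad) (value of joint nip above 0.06 rad), for 0.2 s.
2. the nut has been tightened at least 0.75 rad (43 degrees) beyond hand-tight with the spanner (value of joint tighten above 0.75 rad), for 0.2 s.
At the end, for the whole second after the job is handed in: the nut is nipped up (at least 0.06 rad) and tightened 0.75 to 1.57 rad (43 to 90 degrees) beyond hand-tight; the spanner rests flat (within 0.12 rad), right way up, in the steel tray, grip and jaw centres inside the rim and under 20 mm above the tray's underside (value of joint nip above 0.06 rad and value of joint tighten between 0.75 and 1.57 rad and x of spanner_grip in the frame of tray between -0.131 and 0.131 m and y of spanner_grip in the frame of tray between -0.091 and 0.091 m and z of each of spanner_grip, spanner_jaw in the frame of tray below 0.02 m and x of spanner_jaw in the frame of tray between -0.131 and 0.131 m and y of spanner_jaw in the frame of tray between -0.091 and 0.091 m and angle between spanner_grip's own z axis and vertical below 0.12 rad and linear speed of spanner below 0.02 m/s); the robot touches nothing.
It fails at once if the spanner presses on the nut before it has been nipped up by hand (contact force between spanner and nut above 1 N and value of joint nip below 0.05 rad).
It fails at once if the fingers press on the nut (over 2 N) after it has gone 0.3 rad beyond hand-tight (contact force between the fingers and nut above 2 N and value of joint tighten above 0.3 rad).
It fails at once if the nut is tightened more than 1.65 rad beyond hand-tight (seal crushed) (value of joint tighten above 1.65 rad).
It fails at once if a bystander (slide box, beaker, used cartridge, tub or stain bottle) is moved more than 25 mm (distance of any of slide_box, beaker, old_cartridge, tub, stain0, stain1 from where it was at the start of the episode above 0.025 m).
It also fails if it takes over 72 s, if anything falls off the work surface, if the arm or the gripper's body presses on something with over 40 N, if the wrist force passes 120 N, or if a joint passes its speed limit or range.

## Robot

A 6-joint arm with a two-finger parallel gripper is mounted at the origin on the work surface. World frame = base frame: x ahead of the robot, y to its left, z up, the work surface at z = 0. Lengths are in m, angles in rad, forces in N, time in s.
With the tool pointing down it reaches from about 0.35 to 0.975 m from the base axis. Payload 4.9 kg.
Tool frame: the origin (TCP) lies on the mounting face of the last link; the fingertips stand 173 mm ahead of it and the grasp point (between the pads) lies 155 mm ahead of it; z points along the fingers, y is the direction in which the jaws open and shut (so a half turn about z gives the same grasp; the last joint's range is limited). The gripper opens to 85 mm and grips with 20 to 120 N. Pads are 22 mm wide; open, the fingers measure 114 mm over their backs; the gripper's body (76 mm by 85 mm) begins 54 mm behind the grasp point. The pads swing forward as they close: fully open they stand 13 mm farther back than shut.
Start: joints at [1.186, 0.053, 1.613, -0, 1.476, -0.119], TCP at [0.164, 0.603, 0.405] pointing down, gripper open.
Joint ranges: [-3.01, 3.01], [-1.01, 2.22], [0.06, 2.58], [-1.02, 4.17], [0.09, 2.62], [-3.14, 3.14]. Speed limits (rad/s): [2.57, 2.57, 3.14, 3.14, 3.14, 3.14].

## Interface

Orientations are given as a unit quaternion [w, x, y, z].
In Python, from plant import manip gives the robot as it stands.
- The arm moves only by the tool play_rows, never from a script. Its argument "increments" is a list of rows, each an object with "offset": the shift along the tool's x, y, z in mm, a list of three; "twist": the turn about the tool's z in rad; "grip": the opening, from 0 (shut) to 1 (fully open). In form: [{"offset": [dx, dy, dz], "twist": twist, "grip": grip}, ...]. A call has 1 to 5 rows; each row is the pose to reach, as a shift and turn from the pose commanded when the call began, along the tool's axes at that moment; what a row does not reach only later rows make up. A row lasts 1/12 s, in which the tool goes at most 41.7 mm and 7.16 degrees, less where a joint would pass 70% of its speed; a pose out of reach is approached as far as the arm can. A call with a gripper value outside its range is refused whole. The fingers move at their own pace and stop on an object; the grip force is fixed at half the most. Time passes only in rows, so rows that repeat a pose let the fingers close. It gives the time, the measured TCP pose, the force and the opening at its end, in the units of the state.
- manip.state(): the state, without advancing time (a new reading comes with each control period).
- manip.grab_frame(name): name is "scene" or "side" or "wrist"; returns the picture (400x640x3 uint8, blue, green, red); there is no depth.
- manip.get_calibration(name): a dict with "fx", "fy", "cx", "cy" (pixels), "T" (4x4, takes a point from camera to world coordinates). Camera axes: x right, y down, z forward; pixel columns grow to the right and rows downward; lengths in m; the calibration is good to about 2 mm. A picture is of the moment at which its call begins: read the wrist's pose just before it. get_calibration takes no time and is no camera call; for the wrist camera it gives the pose at the moment of the call.
- manip.job_done(): hands the job in, once; it reports no verdict.
Trained networks look in the newest picture that a camera, given by its name, has taken for a name from the list of things; names that differ only in an ending like _2 or _b are one class to them, and where a whole thing is asked for, a point or a joint stands for the part that bears it (a point fixed in the world has none). Each returns a list of dicts, best first, with "p" (0 to 1); they miss things now and then, are a little off and sometimes report something else, mostly with a low value. They report only what shows in the picture. A call takes as long as a camera call. They do not tell look-alikes from the thing itself.
- manip.boxes_of(query, camera): "xyz" ([x, y, z] in m, in the coordinates of the camera as it stood for that picture, good to about 4 mm: the middle of the surface that is visible of it).
- manip.tip_of(query, camera): "xyz" ([x, y, z] in m, in the coordinates of the camera as it stood for that picture, good to about 4 mm: a listed point, or the origin of a listed thing).
The state is a dict: "time": time; "joint_pos": joint angles; "joint_vel": joint speeds; "joint_efforts": joint torques, N m; "tool_pos": TCP position; "tool_rot": TCP orientation; "contact_force": force on the tool from outside, world axes, zero at the start; "ft_torque": the same for the moment, N m; "gripper_width": opening from 0.0 (shut) to 1.0 (fully open).
Only numpy, scipy, OpenCV 4.12 (cv2) and the standard library are available. Lean on these libraries where they do the work, as an engineer would, in place of code of your own. Each camera call takes 0.05 s, during which the arm holds its last target. There are 200 camera calls.

## Working session

There is one attempt and no reset: what is moved stays moved. The work goes in short steps, Python scripts to look and compute and a tool call to move; the robot and the scene stay as the last step left them, time stands still between calls to the robot, and variables do not carry over. Pictures are saved under pics/ and viewed, about 8 in all and at most 12, crops included, and the job is handed in when it is done.

Besides the shell and the picture viewer there is one more tool, called after ">>>" in YAML: its name, and indented under it one key for each argument. play_rows: Moves the arm, as the interface text tells. Its arguments: {"type":"object","properties":{"increments":{"type":"array"}},"required":["increments"]}

```bash
mkdir -p pics
cat > h.py <<'E'
import numpy as np, cv2
from plant import manip
from scipy.spatial.transform import Rotation as R
def snap(c,fn=None):
    T=manip.get_calibration(c); im=manip.grab_frame(c)
    if fn: cv2.imwrite('pics/'+fn,im)
    return T,im
def w(cal,p): return (np.array(cal['T'])@np.r_[p,1])[:3]
def px(cal,P):
    q=np.linalg.inv(np.array(cal['T']))@np.r_[P,1]; return [round(cal['fx']*q[0]/q[2]+cal['cx']),round(cal['fy']*q[1]/q[2]+cal['cy'])]
def find(c,cal,names,f='tip_of',n=4):
    for q in names:
        for d in getattr(manip,f)(q,c)[:n]:
            P=w(cal,d['xyz']); print(c,f,q,round(d['p'],2),P.round(4),px(cal,P))
def st():
    s=manip.state(); print({k:np.round(s[k],3).tolist() for k in ('time','tool_pos','tool_rot','contact_force','ft_torque','gripper_width','joint_pos')}); return s
E
python3 - <<'E'
from h import *
st()
ims=[]
for c in ('scene','side'):
    cal,im=snap(c,c+'0.png'); ims.append(im)
    print(c,np.array(cal['T']).round(3).tolist(),cal['fx'])
    find(c,cal,['filter','nut','spanner_grip','spanner_jaw','tray','stain_tray','stain0','slide_box','beaker','old_cartridge','tub'],n=3)
print(manip.state()['time'])
E
```

```text
{'time': 0.0, 'tool_pos': [0.164, 0.603, 0.403], 'tool_rot': [-0.0, 0.133, 0.991, -0.001], 'contact_force': [-0.324, -0.475, -0.622], 'ft_torque': [-0.031, -0.008, -0.039], 'gripper_width': 0.999, 'joint_pos': [1.186, 0.053, 1.614, 0.0, 1.476, -0.119]}
scene [[-0.243, 0.539, -0.807, 1.728], [0.97, 0.156, -0.188, 0.314], [0.025, -0.828, -0.56, 0.966], [0.0, 0.0, 0.0, 1.0]] 519.9272182998055
scene tip_of filter 0.97 [ 0.551  -0.0254 -0.0016] [287, 231]
scene tip_of filter 0.93 [0.1826 0.2867 0.002 ] [404, 181]
scene tip_of filter 0.87 [ 0.3102 -0.3147  0.0005] [226, 175]
scene tip_of nut 0.51 [ 0.5527 -0.0282  0.1328] [286, 194]
scene tip_of nut 0.46 [0.1887 0.2859 0.1714] [410, 139]
scene tip_of nut 0.4 [ 0.306  -0.3158  0.1007] [225, 149]
scene tip_of spanner_grip 0.72 [0.4482 0.3104 0.0166] [404, 225]
scene tip_of spanner_grip 0.57 [ 5.408e-01 -2.698e-01  4.000e-04] [212, 215]
scene tip_of spanner_jaw 0.63 [0.5791 0.3246 0.0075] [404, 255]
scene tip_of tray 0.71 [ 5.040e-01  2.995e-01 -4.000e-04] [398, 240]
scene tip_of stain_tray 0.67 [ 0.5413 -0.2706  0.0011] [212, 215]
scene tip_
[... 1103 characters left out ...]
0.0077] [296, 171]
side tip_of tray 0.77 [ 0.5077  0.2972 -0.0043] [281, 182]
side tip_of stain_tray 0.95 [ 0.5396 -0.272   0.0033] [385, 283]
side tip_of stain_tray 0.28 [0.5804 0.3199 0.0029] [296, 172]
side tip_of stain0 0.97 [ 0.4772 -0.224   0.0036] [355, 279]
side tip_of stain0 0.57 [ 0.5842 -0.239   0.0046] [390, 268]
side tip_of stain0 0.48 [0.5813 0.32   0.0032] [296, 172]
side tip_of slide_box 0.98 [ 0.7821 -0.0772 -0.002 ] [406, 215]
side tip_of beaker 0.91 [ 0.7493 -0.2906 -0.0015] [447, 260]
side tip_of beaker 0.51 [ 0.7625  0.0737 -0.0028] [374, 194]
side tip_of old_cartridge 0.62 [ 0.7612  0.0741 -0.004 ] [373, 194]
side tip_of tub 0.88 [ 0.7592  0.2408 -0.0014] [347, 171]
1.2
```

View pics/scene0.png

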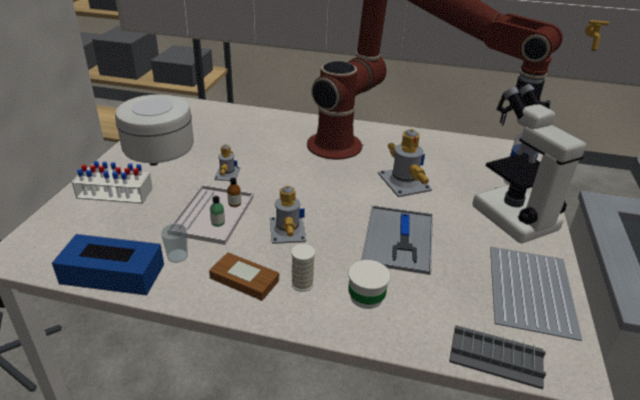

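View pics/side0.png

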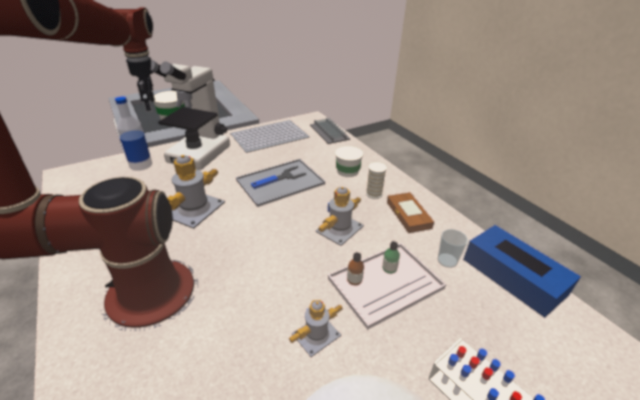

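Three look-alike filters appear in the scene view: large at (405,165), middle at (287,213) and small at (227,165). Their nut heights are about 0.165, 0.131 and 0.10 m. The middle one, at about (0.554, -0.026), matches the 130 mm nut. The spanner is in the steel tray at (400,238). I'm moving above the middle filter to confirm.

>>> play_rows:
  increments:
    - {"offset": [-135, -126, -10], "twist": 0, "grip": 1}
    - {"offset": [-135, -126, -10], "twist": 0, "grip": 1}
    - {"offset": [-135, -126, -10], "twist": 0, "grip": 1}
    - {"offset": [-135, -126, -10], "twist": 0, "grip": 1}
    - {"offset": [-135, -126, -10], "twist": 0, "grip": 1}

```text
time: 1.62
tool_pos: [0.2628, 0.4432, 0.4151]
tool_rot: [0.001, 0.134, 0.991, -0.0]
contact_force: [0.2, 0.3, -0.1]
gripper_width: 0.997
```

>>> play_rows:
  increments:
    - {"offset": [-135, -126, -10], "twist": 0, "grip": 1}
    - {"offset": [-135, -126, -10], "twist": 0, "grip": 1}
    - {"offset": [-135, -126, -10], "twist": 0, "grip": 1}
    - {"offset": [-135, -126, -10], "twist": 0, "grip": 1}
    - {"offset": [-135, -126, -10], "twist": 0, "grip": 1}

```text
time: 2.03
tool_pos: [0.3599, 0.2859, 0.4253]
tool_rot: [0.001, 0.134, 0.991, -0.0]
contact_force: [-0.2, 0.5, 0.6]
gripper_width: 1.003
```

>>> play_rows:
  increments:
    - {"offset": [-135, -126, -10], "twist": 0, "grip": 1}
    - {"offset": [-135, -126, -10], "twist": 0, "grip": 1}
    - {"offset": [-135, -126, -10], "twist": 0, "grip": 1}
    - {"offset": [-135, -126, -10], "twist": 0, "grip": 1}
    - {"offset": [-135, -126, -10], "twist": 0, "grip": 1}

```text
time: 2.45
tool_pos: [0.4571, 0.1285, 0.4353]
tool_rot: [0.001, 0.134, 0.991, -0.001]
contact_force: [0.3, 1.0, 1.1]
gripper_width: 0.998
```

>>> play_rows:
  increments:
    - {"offset": [-135, -126, -10], "twist": 0, "grip": 1}
    - {"offset": [-135, -126, -10], "twist": 0, "grip": 1}
    - {"offset": [-135, -126, -10], "twist": 0, "grip": 1}
    - {"offset": [-135, -126, -10], "twist": 0, "grip": 1}
    - {"offset": [-135, -126, -10], "twist": 0, "grip": 1}

```text
time: 2.87
tool_pos: [0.5543, -0.0289, 0.445]
tool_rot: [0.001, 0.134, 0.991, -0.001]
contact_force: [-1.0, 0.2, 0.6]
gripper_width: 0.998
```

Run:
```python
from h import *
st()
cal,im=snap('wrist','w1.png'); print(np.array(cal['T']).round(3).tolist(),cal['fx'])
find('wrist',cal,['filter','nut'])
find('wrist',cal,['nut'],'boxes_of')
print(px(cal,[.554,-.026,.144]))
cv2.imwrite('pics/w1.png',cv2.resize(im,(800,500)))
```

```text
{'time': 2.867, 'tool_pos': [0.554, -0.029, 0.445], 'tool_rot': [0.001, 0.134, 0.991, -0.001], 'contact_force': [-0.995, 0.222, 0.574], 'ft_torque': [-0.023, -0.024, 0.002], 'gripper_width': 0.998, 'joint_pos': [-0.186, -0.136, 1.729, -0.001, 1.547, -1.487]}
[[0.266, 0.918, 0.295, 0.478], [0.964, -0.253, -0.084, -0.01], [-0.003, 0.307, -0.952, 0.414], [0.0, 0.0, 0.0, 1.0]] 340.276095730517
wrist tip_of filter 0.72 [ 0.5542 -0.0274 -0.0036] [319, 155]
wrist tip_of filter 0.56 [ 0.3058 -0.3172 -0.0033] [4, 8]
wrist tip_of nut 0.84 [ 0.548  -0.029   0.1274] [317, 177]
[322, 187]
```

View pics/w1.png

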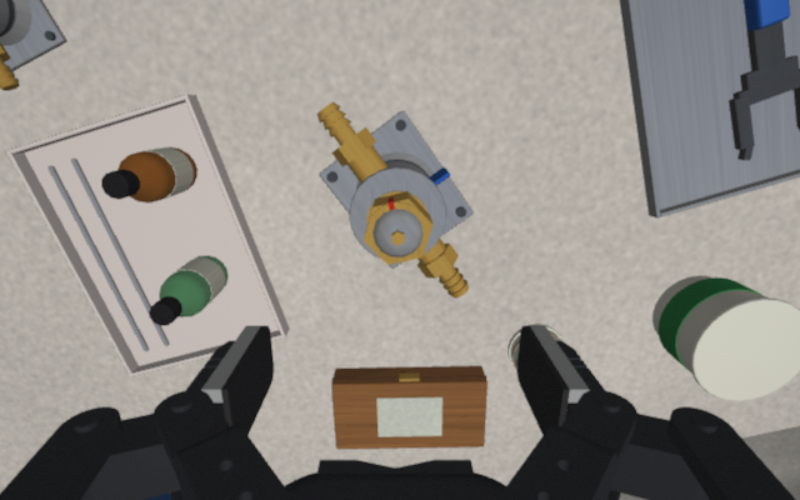

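The wrist view shows the middle filter's nut with its red mark at about (391,205), bonnet at (398,235). The staining tray with bottles is on the left, the slide box below, the tub on the right and the steel tray with the spanner at the upper right. Next is an enlarged crop to confirm the filter and get the nut's angle.

Run:
```python
from h import *
im=cv2.imread('pics/w1.png'); im0=cv2.resize(im,(640,400))
cal=manip.get_calibration('wrist')
# overlay hex model for candidate center and yaw
def hexpts(c,yaw,z): return [px2([c[0]+.0237*np.cos(yaw+np.pi/6+k*np.pi/3),c[1]+.0237*np.sin(yaw+np.pi/6+k*np.pi/3),z]) for k in range(6)]
def px2(P):
    q=np.linalg.inv(np.array(cal['T']))@np.r_[P,1]; return [cal['fx']*q[0]/q[2]+cal['cx'],cal['fy']*q[1]/q[2]+cal['cy']]
u0,v0,s=265,130,6
raw=cv2.imread('pics/w1.png'); 
c=cv2.resize(im[int(v0*1.25):int((v0+90)*1.25),int(u0*1.25):int((u0+110)*1.25)],(660,540),interpolation=cv2.INTER_CUBIC)
for ctr,col in (((.554,-.026),(0,255,0)),):
    p=(np.array(hexpts(ctr,np.pi,.144))-[u0,v0])*6
    cv2.polylines(c,[p.astype(int).reshape(-1,1,2)],True,col,1)
    d=(np.array(px2([*ctr,.158]))-[u0,v0])*6; cv2.circle(c,tuple(d.astype(int)),4,col,1)
cv2.imwrite('pics/w1c.png',c)
```

```text
(no output)
```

View pics/w1c.png

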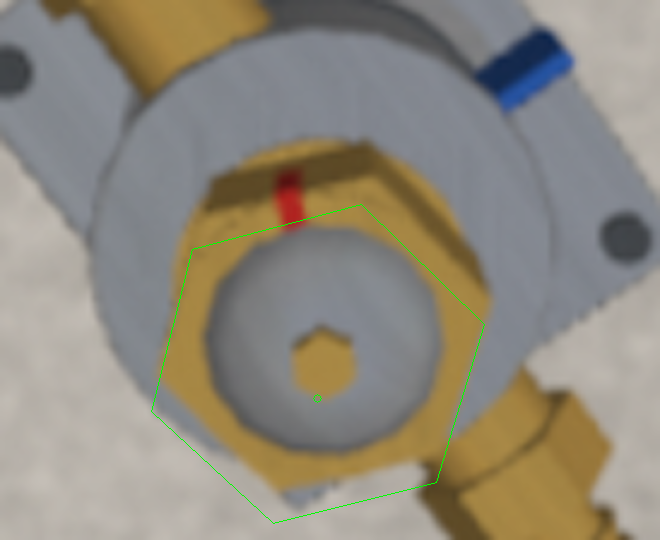

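The crop confirms the middle filter: hex nut with the red mark at yaw ≈ 180° (mark at (290,200)), green overlay parallel to within about 2° but offset by about 5 mm. Refined nut centre: about (0.550, -0.024).

>>> play_rows:
  increments:
    - {"offset": [5.5, 3.6, 75], "twist": 0.257, "grip": 1}
    - {"offset": [5.5, 3.6, 75], "twist": 0.257, "grip": 1}
    - {"offset": [5.5, 3.6, 75], "twist": 0.257, "grip": 1}
    - {"offset": [5.5, 3.6, 75], "twist": 0.257, "grip": 1}

```text
time: 3.4
tool_pos: [0.5473, -0.0188, 0.3678]
tool_rot: [-0.002, 0.256, 0.967, -0.0]
contact_force: [0.4, 0.2, 1.3]
gripper_width: 0.999
```

```bash
cat >> h.py <<'E'
def pf(cal,P):
    q=np.linalg.inv(np.array(cal['T']))@np.r_[P,1]; return [cal['fx']*q[0]/q[2]+cal['cx'],cal['fy']*q[1]/q[2]+cal['cy']]
def circ(cal,c,r,z,a0=0,n=6): return [pf(cal,[c[0]+r*np.cos(a0+2*np.pi*k/n),c[1]+r*np.sin(a0+2*np.pi*k/n),z]) for k in range(n)]
def crop(im,u0,v0,wd,ht,s,polys,fn):
    c=cv2.resize(im[v0:v0+ht,u0:u0+wd],None,fx=s,fy=s,interpolation=cv2.INTER_CUBIC)
    for p,col in polys: cv2.polylines(c,[((np.array(p)-[u0,v0]+.5)*s).astype(int).reshape(-1,1,2)],True,col,1)
    cv2.imwrite('pics/'+fn,c)
E
python3 - <<'E'
from h import *
s=st()
cal,im=snap('wrist')
find('wrist',cal,['nut','filter'],n=2)
c=(.550,-.024); u,v=px(cal,[*c,.144]);print(u,v)
crop(im,max(0,u-75),max(0,v-65),150,120,5,[(circ(cal,c,.02367,.144,np.pi+np.pi/6),(0,255,0)),(circ(cal,c,.037,.1,0,40),(255,255,0))],'w2.png')
E
```

```text
{'time': 3.4, 'tool_pos': [0.547, -0.019, 0.368], 'tool_rot': [-0.002, 0.256, 0.967, -0.0], 'contact_force': [0.397, 0.223, 1.252], 'ft_torque': [-0.044, -0.04, 0.025], 'gripper_width': 0.999, 'joint_pos': [-0.17, -0.106, 1.83, 0.0, 1.422, -1.223]}
wrist tip_of nut 0.84 [ 0.5461 -0.0327  0.1304] [300, 226]
wrist tip_of filter 0.67 [ 0.5542 -0.025  -0.0037] [317, 180]
315 233
```

View pics/w2.png

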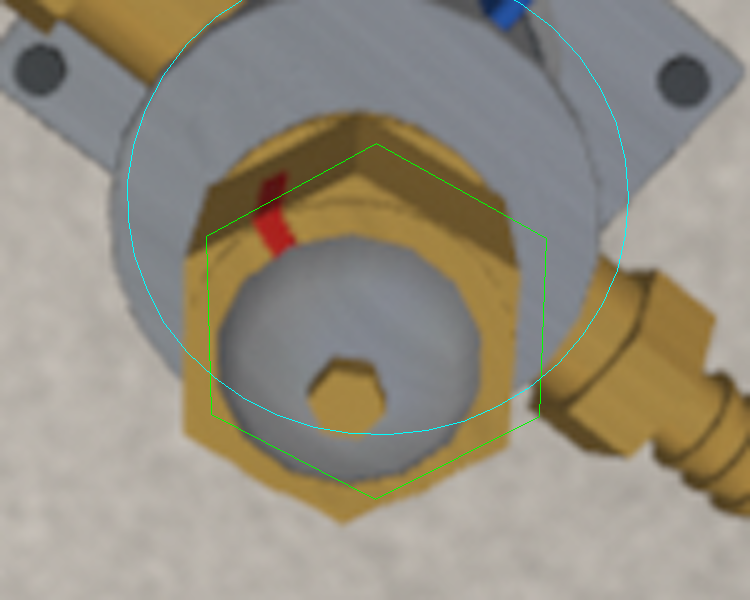

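>>> play_rows:
  increments:
    - {"offset": [0, 0, 0], "twist": 0, "grip": 1}
    - {"offset": [0, 0, 0], "twist": 0, "grip": 1}

```text
time: 3.72
tool_pos: [0.549, -0.0202, 0.3722]
tool_rot: [0.002, 0.258, 0.966, 0.0]
contact_force: [-0.4, -0.6, -0.3]
gripper_width: 0.998
```

Run:
```python
from h import *
s=st()
cal,im=snap('wrist')
find('wrist',cal,['nut','filter'],n=2)
hsv=cv2.cvtColor(im,cv2.COLOR_BGR2HSV)
from scipy.optimize import minimize
# bright brass top face incl bonnet: fit hex by maximizing colour-edge agreement
g=cv2.GaussianBlur(im.astype(np.float32),(0,0),1.0)
gx=cv2.Sobel(g,cv2.CV_32F,1,0); gy=cv2.Sobel(g,cv2.CV_32F,0,1); M=np.sqrt((gx**2+gy**2).sum(2))
def score(p):
    pts=np.array(circ(cal,p[:2],.02367,.144,p[2]+np.pi/6)); 
    q=np.concatenate([a+(b-a)*np.linspace(0.05,.95,25)[:,None] for a,b in zip(pts,np.roll(pts,-1,0))]).astype(np.float32)
    return -cv2.remap(M,q[:,0].reshape(-1,1),q[:,1].reshape(-1,1),cv2.INTER_LINEAR).mean()
best=min((( score((x,y,a)),x,y,a) for x in np.arange(.544,.562,.001) for y in np.arange(-.036,-.016,.001) for a in np.radians(np.arange(170,190,2))))
r=minimize(score,best[1:],method='Nelder-Mead',options=dict(initial_simplex=np.array(best[1:])+np.array([[0,0,0],[.001,0,0],[0,.001,0],[0,0,.03]])))
print(best,r.x,np.degrees(r.x[2]),r.fun)
c=r.x[:2]; u,v=px(cal,[*c,.144])
crop(im,u-75,v-65,150,120,5,[(circ(cal,c,.02367,.144,r.x[2]+np.pi/6),(0,255,0))],'w3.png')
```

```text
{'time': 3.717, 'tool_pos': [0.549, -0.02, 0.372], 'tool_rot': [0.002, 0.258, 0.966, 0.0], 'contact_force': [-0.404, -0.632, -0.254], 'ft_torque': [-0.006, 0.041, -0.018], 'gripper_width': 0.998, 'joint_pos': [-0.172, -0.107, 1.824, 0.0, 1.42, -1.221]}
wrist tip_of nut 0.85 [ 0.5478 -0.0317  0.1312] [303, 219]
wrist tip_of filter 0.68 [0.7639 0.0705 0.0012] [479, 288]
wrist tip_of filter 0.64 [ 0.5564 -0.0235 -0.0045] [318, 174]
(np.float32(-209.03612), np.float64(0.552), np.float64(-0.02899999999999999), np.float64(3.1066860685499065)) [ 0.55165913 -0.02883222  3.10675089] 178.00371381547296 -217.36827087402344
```

>>> play_rows:
  increments:
    - {"offset": [-6.6, -6.1, 30], "twist": 0.035, "grip": 1}
    - {"offset": [-6.6, -6.1, 60], "twist": 0.035, "grip": 1}
    - {"offset": [-6.6, -6.1, 90], "twist": 0.035, "grip": 1}
    - {"offset": [-6.6, -6.1, 90], "twist": 0.035, "grip": 1}
    - {"offset": [-6.6, -6.1, 90], "twist": 0.035, "grip": 1}

```text
time: 4.28
tool_pos: [0.5505, -0.0288, 0.2782]
tool_rot: [-0.002, 0.275, 0.961, -0.0]
contact_force: [0.5, -0.3, 0.2]
gripper_width: 1.001
```

>>> play_rows:
  increments:
    - {"offset": [0, 0, 0], "twist": 0, "grip": 0.6}
    - {"offset": [0, 0, 0], "twist": 0, "grip": 0.3}
    - {"offset": [0, 0, 0], "twist": 0, "grip": 0.2}
    - {"offset": [0, 0, 0], "twist": 0, "grip": 0.2}
    - {"offset": [0, 0, 0], "twist": 0, "grip": 0.2}

```text
time: 4.7
tool_pos: [0.5525, -0.0279, 0.2827]
tool_rot: [0.003, 0.275, 0.961, 0.002]
contact_force: [2.9, 6.0, 2.8]
gripper_width: 0.471
```

Run:
```python
from h import *
s=st(); snap('wrist','w4.png')
```

```text
{'time': 4.7, 'tool_pos': [0.552, -0.028, 0.283], 'tool_rot': [0.003, 0.275, 0.961, 0.002], 'contact_force': [2.859, 6.011, 2.847], 'ft_torque': [0.863, -0.337, -0.094], 'gripper_width': 0.471, 'joint_pos': [-0.186, -0.012, 1.89, 0.004, 1.258, -1.2]}
```

View pics/w4.png

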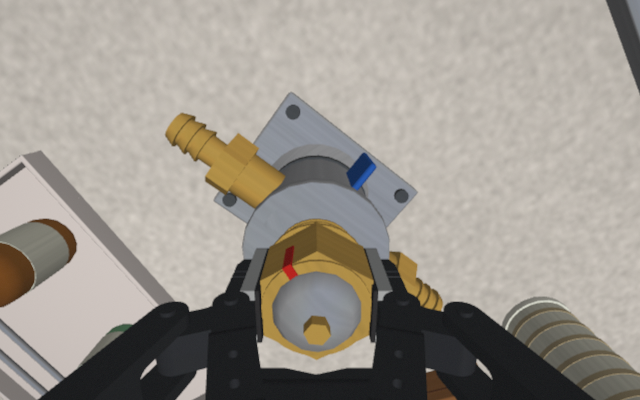

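Pads are on two flats (about (260,305) and (372,305)), opening ≈ 40 mm. Now running the nut down by hand.

>>> play_rows:
  increments:
    - {"offset": [0, 0, 0], "twist": 0.1, "grip": 0.2}
    - {"offset": [0, 0, 0], "twist": 0.2, "grip": 0.2}
    - {"offset": [0, 0, 0], "twist": 0.3, "grip": 0.2}
    - {"offset": [0, 0, 0], "twist": 0.4, "grip": 0.2}
    - {"offset": [0, 0, 0], "twist": 0.5, "grip": 0.2}

```text
time: 5.17
tool_pos: [0.5524, -0.028, 0.2826]
tool_rot: [0.002, 0.506, 0.862, 0.002]
contact_force: [1.2, 4.4, 4.1]
gripper_width: 0.469
```

Run:
```python
from h import *
s=st()
```

```text
{'time': 5.167, 'tool_pos': [0.552, -0.028, 0.283], 'tool_rot': [0.002, 0.506, 0.862, 0.002], 'contact_force': [1.196, 4.437, 4.147], 'ft_torque': [0.726, -0.17, 0.117], 'gripper_width': 0.469, 'joint_pos': [-0.186, -0.012, 1.89, 0.003, 1.258, -0.695]}
```

>>> play_rows:
  increments:
    - {"offset": [0, 0, 0], "twist": 0.12, "grip": 0.2}
    - {"offset": [0, 0, 0], "twist": 0.24, "grip": 0.2}
    - {"offset": [0, 0, 0], "twist": 0.36, "grip": 0.2}
    - {"offset": [0, 0, 0], "twist": 0.48, "grip": 0.2}
    - {"offset": [0, 0, 0], "twist": 0.6, "grip": 0.2}

```text
time: 5.58
tool_pos: [0.5522, -0.028, 0.2827]
tool_rot: [0.001, 0.739, 0.674, 0.002]
contact_force: [0.1, 4.1, 5.4]
gripper_width: 0.466
```

>>> play_rows:
  increments:
    - {"offset": [0, 0, 0], "twist": 0.12, "grip": 0.2}
    - {"offset": [0, 0, 0], "twist": 0.24, "grip": 0.2}
    - {"offset": [0, 0, 0], "twist": 0.36, "grip": 0.2}
    - {"offset": [0, 0, 0], "twist": 0.48, "grip": 0.2}
    - {"offset": [0, 0, 0], "twist": 0.6, "grip": 0.2}

```text
time: 6.0
tool_pos: [0.552, -0.028, 0.2826]
tool_rot: [-0.0, 0.905, 0.425, 0.002]
contact_force: [-2.0, 5.8, 6.1]
gripper_width: 0.476
```

```bash
cat > t.py <<'E'
from plant import manip
s=manip.state(); print('t',round(s['time'],2),'tz',round(s['ft_torque'][2],3),'q6',round(s['joint_pos'][5],3),'F',[round(x,1) for x in s['contact_force']],'pos',[round(x,4) for x in s['tool_pos']])
E
python3 t.py
```

```text
t 6.0 tz 0.11 q6 0.506 F [np.float64(-2.0), np.float64(5.8), np.float64(6.1)] pos [np.float64(0.552), np.float64(-0.028), np.float64(0.2826)]
```

>>> play_rows:
  increments:
    - {"offset": [0, 0, 0], "twist": 0.1, "grip": 0.2}
    - {"offset": [0, 0, 0], "twist": 0.2, "grip": 0.2}

```text
time: 6.17
tool_pos: [0.552, -0.0279, 0.2826]
tool_rot: [-0.0, 0.943, 0.333, 0.002]
contact_force: [-1.6, 5.7, 6.2]
gripper_width: 0.471
```

```bash
python3 t.py
```

```text
t 6.17 tz 0.144 q6 0.705 F [np.float64(-1.6), np.float64(5.7), np.float64(6.2)] pos [np.float64(0.552), np.float64(-0.0279), np.float64(0.2826)]
```

>>> play_rows:
  increments:
    - {"offset": [0, 0, 0], "twist": 0.1, "grip": 0.2}
    - {"offset": [0, 0, 0], "twist": 0.2, "grip": 0.2}

```text
time: 6.33
tool_pos: [0.552, -0.0279, 0.2826]
tool_rot: [-0.001, 0.971, 0.237, 0.002]
contact_force: [-1.7, 6.7, 6.2]
gripper_width: 0.471
```

```bash
python3 t.py
```

```text
t 6.33 tz 0.153 q6 0.905 F [np.float64(-1.7), np.float64(6.7), np.float64(6.2)] pos [np.float64(0.552), np.float64(-0.0279), np.float64(0.2826)]
```

>>> play_rows:
  increments:
    - {"offset": [0, 0, 0], "twist": 0.1, "grip": 0.2}
    - {"offset": [0, 0, 0], "twist": 0.2, "grip": 0.2}

```text
time: 6.5
tool_pos: [0.5519, -0.0278, 0.2826]
tool_rot: [-0.001, 0.99, 0.139, 0.002]
contact_force: [-2.5, 6.1, 7.0]
gripper_width: 0.47
```

```bash
python3 t.py
```

```text
t 6.5 tz 0.162 q6 1.105 F [np.float64(-2.5), np.float64(6.1), np.float64(7.0)] pos [np.float64(0.5519), np.float64(-0.0278), np.float64(0.2826)]
```

>>> play_rows:
  increments:
    - {"offset": [0, 0, 0], "twist": 0.1, "grip": 0.2}
    - {"offset": [0, 0, 0], "twist": 0.2, "grip": 0.2}

```text
time: 6.67
tool_pos: [0.5519, -0.0277, 0.2826]
tool_rot: [-0.001, 0.999, 0.04, 0.002]
contact_force: [-1.2, 7.0, 5.8]
gripper_width: 0.472
```

```bash
python3 t.py
```

```text
t 6.67 tz 0.129 q6 1.305 F [np.float64(-1.2), np.float64(7.0), np.float64(5.8)] pos [np.float64(0.5519), np.float64(-0.0277), np.float64(0.2826)]
```

>>> play_rows:
  increments:
    - {"offset": [0, 0, 0], "twist": 0.1, "grip": 0.2}
    - {"offset": [0, 0, 0], "twist": 0.2, "grip": 0.2}

```text
time: 6.83
tool_pos: [0.5519, -0.0276, 0.2826]
tool_rot: [-0.002, 0.998, -0.06, 0.002]
contact_force: [-2.0, 6.4, 7.4]
gripper_width: 0.472
```

```bash
python3 t.py
```

```text
t 6.83 tz 0.125 q6 1.505 F [np.float64(-2.0), np.float64(6.4), np.float64(7.4)] pos [np.float64(0.5519), np.float64(-0.0276), np.float64(0.2826)]
```

>>> play_rows:
  increments:
    - {"offset": [0, 0, 0], "twist": 0.1, "grip": 0.2}
    - {"offset": [0, 0, 0], "twist": 0.2, "grip": 0.2}

```text
time: 7.0
tool_pos: [0.5519, -0.0275, 0.2826]
tool_rot: [-0.002, 0.987, -0.159, 0.001]
contact_force: [-2.2, 7.8, 6.2]
gripper_width: 0.472
```

```bash
python3 t.py
```

```text
t 7.0 tz 1.032 q6 1.704 F [np.float64(-2.2), np.float64(7.8), np.float64(6.2)] pos [np.float64(0.5519), np.float64(-0.0275), np.float64(0.2826)]
```

>>> play_rows:
  increments:
    - {"offset": [0, 0, 0], "twist": 0.03, "grip": 0.2}
    - {"offset": [0, 0, 0], "twist": 0.03, "grip": 0.2}
    - {"offset": [0, 0, 0], "twist": 0.03, "grip": 0.2}

```text
time: 7.25
tool_pos: [0.5519, -0.0274, 0.2826]
tool_rot: [-0.001, 0.985, -0.17, 0.001]
contact_force: [-1.1, 7.0, 6.7]
gripper_width: 0.471
```

```bash
python3 t.py
```

```text
t 7.25 tz 1.244 q6 1.726 F [np.float64(-1.1), np.float64(7.0), np.float64(6.7)] pos [np.float64(0.5519), np.float64(-0.0274), np.float64(0.2826)]
```

>>> play_rows:
  increments:
    - {"offset": [0, 0, 0], "twist": 0, "grip": 1}
    - {"offset": [0, 0, 0], "twist": 0, "grip": 1}
    - {"offset": [0, 0, 0], "twist": 0, "grip": 1}
    - {"offset": [0, 0, 0], "twist": 0, "grip": 1}
    - {"offset": [0, 0, -20], "twist": 0, "grip": 1}

```text
time: 7.67
tool_pos: [0.5495, -0.0288, 0.2954]
tool_rot: [0.0, 0.985, -0.173, -0.004]
contact_force: [-0.3, 0.9, -1.0]
gripper_width: 0.997
```

>>> play_rows:
  increments:
    - {"offset": [0, 0, -35], "twist": 0, "grip": 1}
    - {"offset": [0, 0, -70], "twist": 0, "grip": 1}
    - {"offset": [0, 0, -90], "twist": 0, "grip": 1}
    - {"offset": [0, 0, -90], "twist": 0, "grip": 1}
    - {"offset": [0, 0, -90], "twist": 0, "grip": 1}

```text
time: 8.08
tool_pos: [0.5514, -0.0291, 0.3915]
tool_rot: [0.0, 0.985, -0.172, 0.002]
contact_force: [-0.0, -0.1, -0.6]
gripper_width: 1.006
```

```bash
cat > fit.py <<'E'
from h import *
from scipy.optimize import minimize
def fit(cal,im,c0,a0,da=14):
    g=cv2.GaussianBlur(im.astype(np.float32),(0,0),1.0)
    gx=cv2.Sobel(g,cv2.CV_32F,1,0); gy=cv2.Sobel(g,cv2.CV_32F,0,1); M=np.sqrt((gx**2+gy**2).sum(2))
    def score(p):
        pts=np.array(circ(cal,p[:2],.02367,.144,p[2]+np.pi/6))
        q=np.concatenate([a+(b-a)*np.linspace(0.05,.95,25)[:,None] for a,b in zip(pts,np.roll(pts,-1,0))]).astype(np.float32)
        return -cv2.remap(M,q[:,0].reshape(-1,1),q[:,1].reshape(-1,1),cv2.INTER_LINEAR).mean()
    b=min(((score((x,y,a)),x,y,a) for x in c0[0]+np.arange(-.009,.01,.001) for y in c0[1]+np.arange(-.009,.01,.001) for a in a0+np.radians(np.arange(-da,da+1,2))))
    r=minimize(score,b[1:],method='Nelder-Mead',options=dict(initial_simplex=np.array(b[1:])+np.array([[0,0,0],[.001,0,0],[0,.001,0],[0,0,.03]])))
    print('fit',r.x[:2].round(4),np.degrees(r.x[2]).round(1),round(float(r.fun)))
    return r.x
E
python3 - <<'E'
from fit import *
st(); cal,im=snap('wrist','w5raw.png')
x=fit(cal,im,(.552,-.028),np.radians(10.4))
E
```

```text
{'time': 8.083, 'tool_pos': [0.551, -0.029, 0.392], 'tool_rot': [0.0, 0.985, -0.172, 0.002], 'contact_force': [-0.043, -0.141, -0.554], 'ft_torque': [0.039, -0.01, 0.013], 'gripper_width': 1.006, 'joint_pos': [-0.187, -0.114, 1.798, -0.0, 1.454, 1.73]}
fit [ 0.5519 -0.0289] 13.0 -226
```

>>> play_rows:
  increments:
    - {"offset": [-20, -29, 0], "twist": 0, "grip": 1}
    - {"offset": [-40, -58, 0], "twist": 0, "grip": 1}
    - {"offset": [-60, -87, 0], "twist": 0, "grip": 1}
    - {"offset": [-80, -116, 0], "twist": 0, "grip": 1}
    - {"offset": [-100, -145, 0], "twist": 0, "grip": 1}

```text
time: 8.55
tool_pos: [0.5051, 0.1427, 0.3869]
tool_rot: [0.001, 0.985, -0.173, -0.002]
contact_force: [-0.1, 0.4, 0.5]
gripper_width: 1.001
```

>>> play_rows:
  increments:
    - {"offset": [-20, -29, 0], "twist": -0.09, "grip": 1}
    - {"offset": [-40, -58, 0], "twist": -0.18, "grip": 1}
    - {"offset": [-60, -87, 0], "twist": -0.27, "grip": 1}
    - {"offset": [-80, -116, 0], "twist": -0.36, "grip": 1}
    - {"offset": [-101, -145, 0], "twist": -0.43, "grip": 1}

```text
time: 8.97
tool_pos: [0.4593, 0.3135, 0.3869]
tool_rot: [0.001, 0.999, 0.044, -0.002]
contact_force: [0.4, -0.2, -0.4]
gripper_width: 1.0
```

>>> play_rows:
  increments:
    - {"offset": [0, 0, 0], "twist": 0, "grip": 1}
    - {"offset": [0, 0, 0], "twist": 0, "grip": 1}

```text
time: 9.13
tool_pos: [0.4594, 0.3134, 0.387]
tool_rot: [0.001, 0.999, 0.043, -0.002]
contact_force: [-0.1, -0.4, -0.7]
gripper_width: 0.998
```

Run:
```python
from h import *
s=st(); cal,im=snap('wrist')
find('wrist',cal,['spanner_grip','spanner_jaw','tray'],n=2)
find('wrist',cal,['spanner_grip'],'boxes_of',2)
# blue grip: top face at z~.020
hsv=cv2.cvtColor(im,cv2.COLOR_BGR2HSV); m=cv2.inRange(hsv,(100,120,60),(130,255,255))
n,l,stt,cc=cv2.connectedComponentsWithStats(m); k=1+np.argmax(stt[1:,4]); print(stt[k],cc[k])
ct=max(cv2.findContours((l==k).astype(np.uint8),0,1)[0],key=cv2.contourArea)
T=np.array(cal['T'])
for z in (.012,.020):
    P=[]
    for u,v in ct[:,0]:
        d=T[:3,:3]@[(u-cal['cx'])/cal['fx'],(v-cal['cy'])/cal['fy'],1]; P.append(T[:3,3]+d*(z-T[2,3])/d[2])
    P=np.array(P,np.float32)[:,:2]*1000; r=cv2.minAreaRect(P); print(z,r)
crop(im,0,0,640,400,1.25,[],'w6.png')
```

```text
{'time': 9.133, 'tool_pos': [0.459, 0.313, 0.387], 'tool_rot': [0.001, 0.999, 0.043, -0.002], 'contact_force': [-0.064, -0.444, -0.742], 'ft_torque': [-0.042, -0.052, -0.004], 'gripper_width': 0.998, 'joint_pos': [0.465, -0.099, 1.792, -0.0, 1.453, 1.949]}
wrist tip_of spanner_grip 0.79 [0.4511 0.3099 0.014 ] [316, 174]
wrist tip_of tray 0.97 [5.027e-01 2.978e-01 2.000e-04] [332, 123]
wrist boxes_of spanner_grip 0.63 [0.5291 0.3071 0.0134] [326, 96]
[ 304  131   26   94 2241] [317.08567604 175.72690763]
0.012 ((444.9805603027344, 308.5599365234375), (100.33566284179688, 25.404693603515625), 5.63588285446167)
0.02 ((447.10296630859375, 308.794189453125), (97.99876403808594, 24.812999725341797), 5.635880947113037)
```

View pics/w6.png

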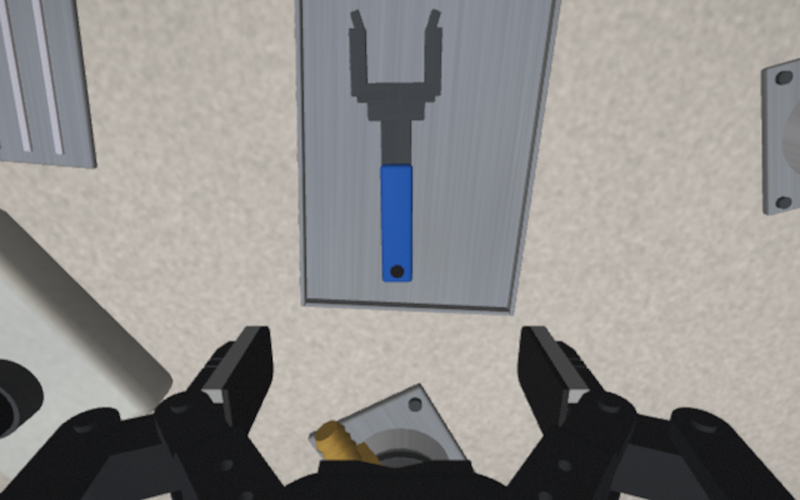

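The spanner lies in the tray with its blue grip centred at about (397,222) in this view and the jaw opening away at (396,60). The grip is at (0.452, 0.309), heading 5.6°. I'm grasping 15 mm ahead of the grip centre.

>>> play_rows:
  increments:
    - {"offset": [7.4, 3, 35], "twist": -0.012, "grip": 1}
    - {"offset": [7.4, 3, 70], "twist": -0.012, "grip": 1}
    - {"offset": [7.4, 3, 105], "twist": -0.012, "grip": 1}
    - {"offset": [7.4, 3, 135], "twist": -0.012, "grip": 0.8}
    - {"offset": [7.4, 3, 160], "twist": -0.012, "grip": 0.7}

```text
time: 9.8
tool_pos: [0.4678, 0.3083, 0.227]
tool_rot: [0.001, 0.999, 0.047, -0.001]
contact_force: [-0.3, 0.1, -0.1]
gripper_width: 0.75
```

>>> play_rows:
  increments:
    - {"offset": [0, 0, 18], "twist": 0, "grip": 0.7}
    - {"offset": [0, 0, 34], "twist": 0, "grip": 0.7}
    - {"offset": [0, 0, 44], "twist": 0, "grip": 0.7}
    - {"offset": [0, 0, 49], "twist": 0, "grip": 0.7}
    - {"offset": [0, 0, 49], "twist": 0, "grip": 0.7}

```text
time: 10.22
tool_pos: [0.468, 0.3091, 0.1798]
tool_rot: [0.0, 0.999, 0.047, -0.001]
contact_force: [0.2, 0.1, -0.0]
gripper_width: 0.7
```

```bash
python3 t.py
```

```text
t 10.22 tz -0.0 q6 1.927 F [np.float64(0.2), np.float64(0.1), np.float64(-0.0)] pos [np.float64(0.468), np.float64(0.3091), np.float64(0.1798)]
```

>>> play_rows:
  increments:
    - {"offset": [0, -1.5, 1], "twist": 0, "grip": 0.5}
    - {"offset": [0, -1.5, 1], "twist": 0, "grip": 0.1}
    - {"offset": [0, -1.5, 1], "twist": 0, "grip": 0.1}
    - {"offset": [0, -1.5, 1], "twist": 0, "grip": 0.1}
    - {"offset": [0, -1.5, 1], "twist": 0, "grip": 0.1}

```text
time: 10.63
tool_pos: [0.4687, 0.3118, 0.1814]
tool_rot: [-0.001, 0.999, 0.048, 0.001]
contact_force: [-1.2, -0.6, 5.8]
gripper_width: 0.286
```

>>> play_rows:
  increments:
    - {"offset": [0, 0, 0], "twist": 0, "grip": 0.1}
    - {"offset": [0, 0, -10], "twist": 0, "grip": 0.1}
    - {"offset": [0, 0, -30], "twist": 0, "grip": 0.1}
    - {"offset": [0, 0, -60], "twist": 0, "grip": 0.1}
    - {"offset": [0, 0, -90], "twist": 0, "grip": 0.1}

```text
time: 11.05
tool_pos: [0.4668, 0.3108, 0.2689]
tool_rot: [0.001, 0.999, 0.048, -0.002]
contact_force: [1.9, 0.1, -1.5]
gripper_width: 0.284
```

>>> play_rows:
  increments:
    - {"offset": [0, 0, -30], "twist": 0, "grip": 0.1}
    - {"offset": [0, 0, -60], "twist": 0, "grip": 0.1}
    - {"offset": [0, 0, -90], "twist": 0, "grip": 0.1}
    - {"offset": [0, 0, -100], "twist": 0, "grip": 0.1}
    - {"offset": [0, 0, -100], "twist": 0, "grip": 0.1}

```text
time: 11.47
tool_pos: [0.4684, 0.3116, 0.3733]
tool_rot: [-0.001, 0.999, 0.048, 0.003]
contact_force: [0.3, 0.1, -2.5]
gripper_width: 0.285
```

Run:
```python
from h import *
s=st(); cal,im=snap('wrist','w7.png')
find('wrist',cal,['spanner_grip','spanner_jaw'],n=2)
cal2,im2=snap('scene'); find('scene',cal2,['spanner_grip','spanner_jaw'],n=1)
cal2,im2=snap('side'); find('side',cal2,['spanner_grip','spanner_jaw'],n=1)
```

```text
{'time': 11.467, 'tool_pos': [0.468, 0.312, 0.373], 'tool_rot': [-0.001, 0.999, 0.048, 0.003], 'contact_force': [0.336, 0.146, -2.5], 'ft_torque': [-0.041, 0.055, 0.018], 'gripper_width': 0.285, 'joint_pos': [0.455, -0.076, 1.793, -0.0, 1.418, 1.93]}
wrist tip_of spanner_grip 0.94 [0.4537 0.3078 0.2049] [318, 298]
scene tip_of spanner_grip 0.73 [0.5775 0.3222 0.192 ] [412, 201]
scene tip_of spanner_jaw 0.66 [0.5794 0.3239 0.1941] [413, 201]
side tip_of spanner_grip 0.91 [0.452  0.3083 0.1902] [262, 136]
side tip_of spanner_jaw 0.94 [0.5799 0.3205 0.192 ] [295, 126]
```

View pics/w7.png

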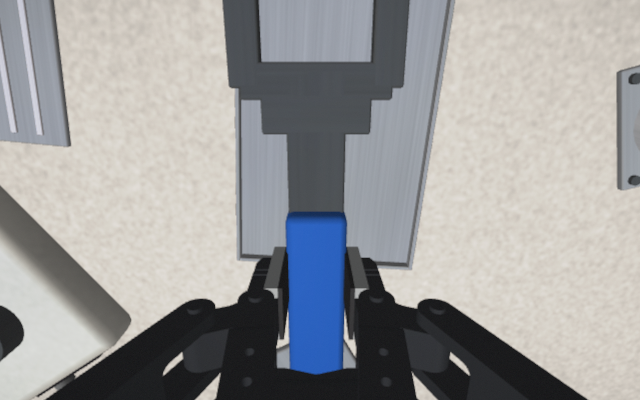

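Run:
```python
from h import *
cal=manip.get_calibration('wrist'); T=np.array(cal['T']); f=cal['fx']
g=cv2.cvtColor(cv2.imread('pics/w7.png'),cv2.COLOR_BGR2GRAY).astype(float)
for v in (20,35,50):
    d=np.gradient(g[v]); L=245+np.argmax(d[245:275]); Rr=360+np.argmin(d[360:390]); print(v,L,Rr)
    # line on plane-of-prong top: depth from width
    z=.0435*f/(Rr-L)
    for u in (L,Rr): print(w(cal,[(u-cal['cx'])/f*z,(v-cal['cy'])/f*z,z]).round(4))
print(np.diff(g[50:75,316]).argmax(), np.abs(np.diff(g[50:75,316])).argmax()+50, st()['tool_pos'])
# direct rays onto z=.204 and .200
for u,v in ((259,62),(374,62),(259,5),(373,5),(288,213),(345,213)):
    d=T[:3,:3]@[(u-cal['cx'])/f,(v-cal['cy'])/f,1]; print((u,v),(T[:3,3]+d*(.204-T[2,3])/d[2]).round(4))
```

```text
20 259 372
[0.5671 0.3411 0.1911]
[0.5713 0.2978 0.1911]
35 260 371
[0.562  0.3406 0.1902]
[0.5662 0.2973 0.1903]
50 261 371
[0.5566 0.3399 0.1907]
[0.5607 0.2966 0.1908]
{'time': 11.917, 'tool_pos': [0.468, 0.311, 0.368], 'tool_rot': [0.0, 0.999, 0.048, -0.001], 'contact_force': [0.706, -0.632, -3.392], 'ft_torque': [-0.011, 0.109, -0.04], 'gripper_width': 0.282, 'joint_pos': [0.455, -0.072, 1.798, 0.0, 1.418, 1.93]}
13 61 [0.46775547 0.3112541  0.36824967]
(259, 62) [0.5514 0.3383 0.204 ]
(374, 62) [0.5554 0.2968 0.204 ]
(259, 5) [0.5698 0.3392 0.204 ]
(373, 5) [0.5736 0.2998 0.204 ]
(288, 213) [0.494  0.3237 0.204 ]
(345, 213) [0.4963 0.3001 0.204 ]
```

>>> play_rows:
  increments:
    - {"offset": [-6, 30, -6], "twist": 0, "grip": 0.1}
    - {"offset": [-12, 60, -12], "twist": 0, "grip": 0.1}
    - {"offset": [-17, 90, -18], "twist": 0, "grip": 0.1}
    - {"offset": [-23, 120, -24], "twist": 0, "grip": 0.1}
    - {"offset": [-29, 150, -30], "twist": 0, "grip": 0.1}

```text
time: 12.33
tool_pos: [0.453, 0.1581, 0.3996]
tool_rot: [0.0, 0.999, 0.048, -0.0]
contact_force: [-0.0, -0.3, -2.4]
gripper_width: 0.282
```

>>> play_rows:
  increments:
    - {"offset": [-6, 30, 0], "twist": 0, "grip": 0.1}
    - {"offset": [-12, 60, 0], "twist": 0, "grip": 0.1}
    - {"offset": [-17, 90, 0], "twist": 0, "grip": 0.1}
    - {"offset": [-23, 120, 0], "twist": 0, "grip": 0.1}
    - {"offset": [-29, 150, 0], "twist": 0, "grip": 0.1}

```text
time: 12.75
tool_pos: [0.4384, 0.0058, 0.3995]
tool_rot: [0.0, 0.999, 0.048, 0.0]
contact_force: [1.1, -1.1, -3.4]
gripper_width: 0.288
```

>>> play_rows:
  increments:
    - {"offset": [-6, 30, 0], "twist": -0.1, "grip": 0.1}
    - {"offset": [-12, 60, 0], "twist": -0.2, "grip": 0.1}
    - {"offset": [-17, 90, 0], "twist": -0.3, "grip": 0.1}
    - {"offset": [-23, 120, 0], "twist": -0.42, "grip": 0.1}
    - {"offset": [-29, 149, 0], "twist": -0.54, "grip": 0.1}

```text
time: 13.17
tool_pos: [0.4239, -0.1447, 0.3996]
tool_rot: [0.0, 0.949, 0.314, 0.0]
contact_force: [0.7, -0.0, -2.5]
gripper_width: 0.282
```

>>> play_rows:
  increments:
    - {"offset": [0, 0, 0], "twist": -0.1, "grip": 0.1}
    - {"offset": [0, 0, 0], "twist": -0.106, "grip": 0.1}
    - {"offset": [0, 0, 0], "twist": -0.106, "grip": 0.1}
    - {"offset": [0, 0, 0], "twist": -0.106, "grip": 0.1}

```text
time: 13.5
tool_pos: [0.4244, -0.1427, 0.3995]
tool_rot: [-0.0, 0.933, 0.361, -0.0]
contact_force: [-0.4, -0.3, -1.9]
gripper_width: 0.282
```

Run:
```python
from fit import *
s=st(); cal,im=snap('wrist','w8.png')
fit(cal,im,(.552,-.0283),np.radians(12.5),8)
```

```text
{'time': 13.5, 'tool_pos': [0.424, -0.143, 0.4], 'tool_rot': [-0.0, 0.933, 0.361, -0.0], 'contact_force': [-0.445, -0.293, -1.871], 'ft_torque': [-0.051, 0.09, -0.004], 'gripper_width': 0.282, 'joint_pos': [-0.491, -0.391, 2.013, 0.0, 1.52, 0.342]}
fit [ 0.543  -0.0373] 4.5 0
```

View pics/w8.png

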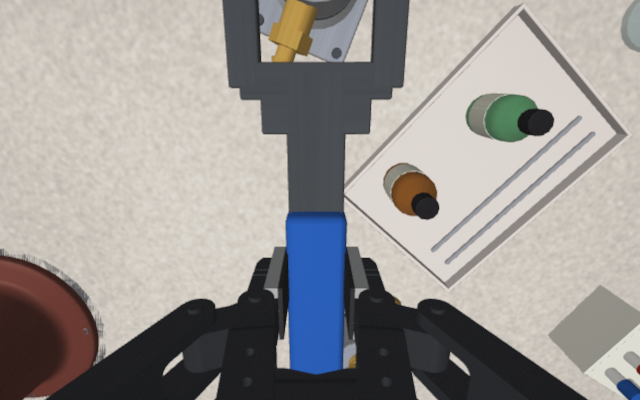

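The spanner is held straight and symmetric: jaw hole at (259–374, 62), pads at 285/348. The nut is just out of view at the top. Lowering to nut height.

>>> play_rows:
  increments:
    - {"offset": [-1, 1, 25], "twist": 0, "grip": 0.1}
    - {"offset": [-1, 1, 50], "twist": 0, "grip": 0.1}
    - {"offset": [-1, 1, 75], "twist": 0, "grip": 0.1}
    - {"offset": [-1, 1, 94], "twist": 0, "grip": 0.1}
    - {"offset": [-1, 1, 94], "twist": 0, "grip": 0.1}

```text
time: 13.97
tool_pos: [0.4229, -0.143, 0.3008]
tool_rot: [-0.003, 0.932, 0.361, -0.003]
contact_force: [-1.1, -0.3, -3.7]
gripper_width: 0.284
```

>>> play_rows:
  increments:
    - {"offset": [0, 0, 0], "twist": 0, "grip": 0.1}
    - {"offset": [0, 0, 0], "twist": 0, "grip": 0.1}

```text
time: 14.13
tool_pos: [0.4249, -0.1444, 0.3072]
tool_rot: [0.001, 0.932, 0.361, 0.001]
contact_force: [0.3, -0.0, -2.4]
gripper_width: 0.286
```

Run:
```python
from h import *
s=st(); P=np.array(s['tool_pos']); a=2*np.arctan2(s['tool_rot'][2],s['tool_rot'][1]); h=np.array([np.cos(a),np.sin(a)]); n=np.array([-h[1],h[0]])
d=np.array([.552,-.0278])-P[:2]; print('heading',np.degrees(a),'along',d@h,'lateral(+left)',d@n)
for c in('side','scene'):
    cal,im=snap(c,c+'9.png'); find(c,cal,['spanner_jaw','spanner_grip','nut'],n=3); u,v=px(cal,[.52,-.06,.13]); 
    crop(im,u-50,v-40,100,80,6 if c=='side' else 6,[(circ(cal,(.552,-.0278),.02367,.144,np.radians(42.5)),(0,255,0))],c+'9c.png')
a=cv2.imread('pics/side9c.png'); b=cv2.imread('pics/scene9c.png'); cv2.imwrite('pics/m9.png',cv2.resize(np.vstack([a,b]),(400,600)) if 0 else cv2.resize(np.hstack([a,b]),(800,320)))
```

```text
{'time': 14.133, 'tool_pos': [0.425, -0.144, 0.307], 'tool_rot': [0.001, 0.932, 0.361, 0.001], 'contact_force': [0.269, -0.016, -2.364], 'ft_torque': [-0.05, 0.067, 0.008], 'gripper_width': 0.286, 'joint_pos': [-0.494, -0.31, 2.109, 0.0, 1.341, 0.337]}
heading 42.3746983633329 along 0.17248983127685907 lateral(+left) 0.0005083234355743485
side tip_of spanner_jaw 0.77 [ 0.5083 -0.0691  0.1321] [336, 206]
side tip_of spanner_jaw 0.69 [ 0.7609  0.2425 -0.0012] [347, 171]
side tip_of spanner_grip 0.65 [ 0.4154 -0.159   0.1317] [323, 236]
side tip_of nut 0.59 [ 0.3074 -0.3157  0.1011] [316, 306]
side tip_of nut 0.5 [ 0.552  -0.0273  0.1275] [341, 195]
side tip_of nut 0.46 [0.1878 0.2867 0.1646] [184, 165]
scene tip_of spanner_jaw 0.88 [ 0.5065 -0.0675  0.1356] [278, 182]
scene tip_of spanner_grip 0.54 [ 0.4088 -0.1589  0.1398] [259, 160]
scene tip_of nut 0.69 [0.1869 0.2865 0.1666] [410, 140]
scene tip_of nut 0.6 [ 0.5553 -0.0236  0.1341] [288, 194]
scene tip_of nut 0.51 [ 0.3039 -0.3161  0.1013] [225, 148]
```

View pics/m9.png

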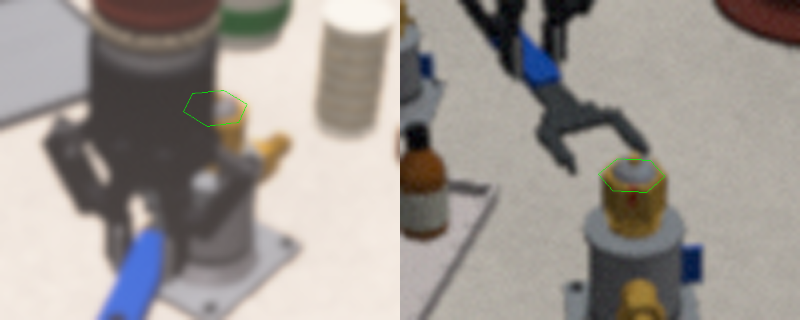

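Right crop: the open jaw (about (590,140)) is lined up on the nut (632,175), and its z ≈ 0.132–0.135 lies within the nut's 0.116–0.144. Inserting.

>>> play_rows:
  increments:
    - {"offset": [10, -0.5, 0], "twist": 0, "grip": 0.1}
    - {"offset": [20, -0.5, 0], "twist": 0, "grip": 0.1}
    - {"offset": [28, -0.5, 0], "twist": 0, "grip": 0.1}
    - {"offset": [34, -0.5, 0], "twist": 0, "grip": 0.1}
    - {"offset": [34, -0.5, 0], "twist": 0, "grip": 0.1}

```text
time: 14.95
tool_pos: [0.45, -0.1204, 0.3057]
tool_rot: [-0.0, 0.932, 0.362, 0.0]
contact_force: [-0.3, -0.7, -2.7]
gripper_width: 0.288
```

```bash
cat > al.py <<'E'
from h import *
s=manip.state(); P=np.array(s['tool_pos']); a=2*np.arctan2(s['tool_rot'][2],s['tool_rot'][1]); h=np.array([np.cos(a),np.sin(a)]); n=np.array([-h[1],h[0]])
d=np.array([.552,-.0278])-P[:2]; F=np.array(s['contact_force'])
print('t',round(s['time'],2),'heading',np.degrees(a).round(2),'along',(d@h).round(4),'left',(d@n).round(4),'z',P[2].round(4),'F h,n,z',(F[:2]@h).round(1),(F[:2]@n).round(1),F[2].round(1),'T',np.round(s['ft_torque'],2),'q6',round(s['joint_pos'][5],2))
E
python3 al.py
```

```text
t 14.95 heading 42.45 along 0.1378 left -0.0005 z 0.3057 F h,n,z -0.7 -0.3 -2.7 T [-0.08  0.05  0.02] q6 0.41
```

>>> play_rows:
  increments:
    - {"offset": [7, 0.4, 0], "twist": 0, "grip": 0.1}
    - {"offset": [14, 0.4, 0], "twist": 0, "grip": 0.1}
    - {"offset": [20, 0.4, 0], "twist": 0, "grip": 0.1}
    - {"offset": [24, 0.4, 0], "twist": 0, "grip": 0.1}
    - {"offset": [24, 0.4, 0], "twist": 0, "grip": 0.1}

```text
time: 15.37
tool_pos: [0.4676, -0.105, 0.3058]
tool_rot: [-0.0, 0.932, 0.362, 0.0]
contact_force: [-0.4, -0.9, -2.4]
gripper_width: 0.284
```

```bash
python3 al.py
python3 - <<'E'
from h import *
ims=[]
for c in('side','scene'):
    cal,im=snap(c); find(c,cal,['spanner_jaw'],n=1); u,v=px(cal,[.54,-.04,.13])
    crop(im,u-40,v-32,80,64,5,[],c+'x.png'); ims.append(cv2.imread('pics/'+c+'x.png'))
cal,im=snap('wrist'); crop(im,200,0,240,128,2.5,[],'wx.png'); b=cv2.resize(cv2.imread('pics/wx.png'),(800,427))[:270]
cv2.imwrite('pics/m10.png',np.vstack([np.hstack(ims),b]))
E
```

```text
t 15.37 heading 42.39 along 0.1144 left 0.0002 z 0.3058 F h,n,z -0.9 -0.4 -2.4 T [-0.08  0.1  -0.03] q6 0.45
side tip_of spanner_jaw 0.5 [ 0.504   0.2966 -0.0007] [280, 182]
scene tip_of spanner_jaw 0.57 [ 0.5518 -0.0289  0.1304] [286, 194]
```

View pics/m10.png

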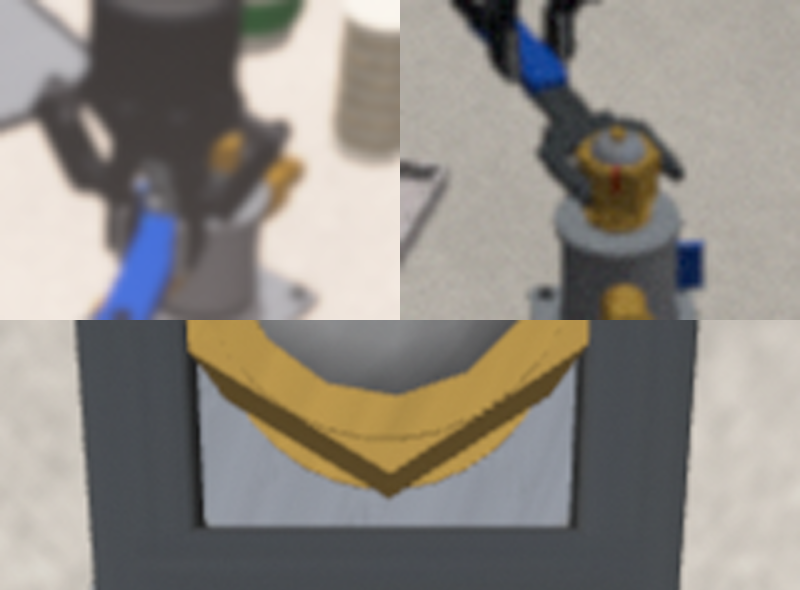

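The bottom wrist crop shows the hex squarely in the jaw: flats along the prongs (190/585), corner (388,490) just short of the floor (525). Now the first part of the arc about the nut axis.

>>> play_rows:
  increments:
    - {"offset": [1.5, 0, 0], "twist": 0, "grip": 0.1}
    - {"offset": [1.9, -9, 0], "twist": 0.08, "grip": 0.1}
    - {"offset": [2.9, -18, 0], "twist": 0.16, "grip": 0.1}
    - {"offset": [4.7, -26.9, 0], "twist": 0.24, "grip": 0.1}
    - {"offset": [7.2, -35.5, 0], "twist": 0.32, "grip": 0.1}

```text
time: 16.03
tool_pos: [0.449, -0.0747, 0.3064]
tool_rot: [0.002, 0.978, 0.207, 0.002]
contact_force: [7.1, -3.2, -4.6]
gripper_width: 0.285
```

```bash
python3 al.py
```

```text
t 16.03 heading 23.92 along 0.1132 left 0.0011 z 0.3064 F h,n,z 5.2 -5.8 -4.6 T [-0.62 -1.08  1.25] q6 0.83
```

>>> play_rows:
  increments:
    - {"offset": [0.4, -9, 0], "twist": 0.08, "grip": 0.1}
    - {"offset": [1.4, -18, 0], "twist": 0.16, "grip": 0.1}
    - {"offset": [3.2, -26.9, 0], "twist": 0.24, "grip": 0.1}
    - {"offset": [5.7, -35.5, 0], "twist": 0.32, "grip": 0.1}
    - {"offset": [8.9, -44, 0], "twist": 0.4, "grip": 0.1}

```text
time: 16.45
tool_pos: [0.4391, -0.0309, 0.3063]
tool_rot: [0.002, 1.0, 0.009, 0.001]
contact_force: [3.2, -5.8, -3.5]
gripper_width: 0.28
```

```bash
python3 al.py
```

```text
t 16.45 heading 1.09 along 0.113 left 0.001 z 0.3063 F h,n,z 3.0 -5.8 -3.5 T [-0.85 -0.37  1.42] q6 1.31
```

>>> play_rows:
  increments:
    - {"offset": [0.6, -11.3, 0], "twist": 0.1, "grip": 0.1}
    - {"offset": [2.3, -22.4, 0], "twist": 0.2, "grip": 0.1}
    - {"offset": [5.0, -33.4, 0], "twist": 0.3, "grip": 0.1}
    - {"offset": [8.9, -44, 0], "twist": 0.4, "grip": 0.1}
    - {"offset": [11.7, -50.2, 0], "twist": 0.46, "grip": 0.1}

```text
time: 16.87
tool_pos: [0.4495, 0.0199, 0.3057]
tool_rot: [0.002, 0.976, -0.219, 0.0]
contact_force: [-0.7, -6.0, -4.3]
gripper_width: 0.283
```

>>> play_rows:
  increments:
    - {"offset": [0, 0, 0], "twist": 0, "grip": 0.1}
    - {"offset": [0, 0, 0], "twist": 0, "grip": 0.1}
    - {"offset": [0, 0, 0], "twist": 0, "grip": 0.1}

```text
time: 17.12
tool_pos: [0.4494, 0.0193, 0.3057]
tool_rot: [0.001, 0.976, -0.217, 0.0]
contact_force: [-0.4, -3.8, -3.0]
gripper_width: 0.283
```

```bash
python3 al.py
python3 - <<'E'
from h import *
cal,im=snap('wrist'); crop(im,200,0,240,128,3,[],'wy.png')
cv2.imwrite('pics/wyraw.png',im)
E
```

```text
t 17.12 heading -25.08 along 0.1129 left 0.0008 z 0.3057 F h,n,z 1.3 -3.6 -3.0 T [-0.7   0.23  1.29] q6 1.89
```

View pics/wy.png

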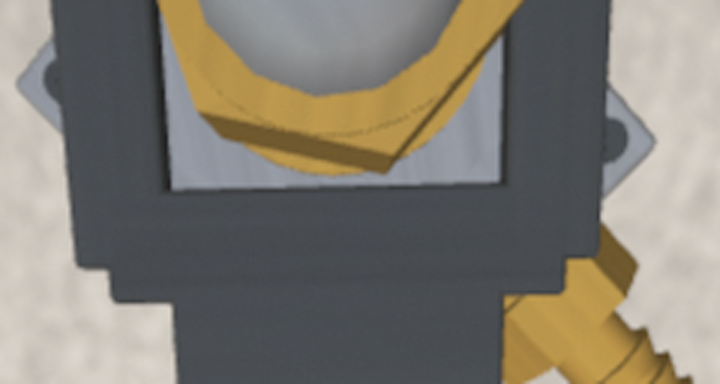

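In the jaw the nut now lags the spanner by about 17° (slopes 16° and 51° instead of 35°/35°), so tightening is about 0.88 rad. I'll add 0.2 rad, then back off the play.

>>> play_rows:
  increments:
    - {"offset": [0.4, -9, 0], "twist": 0.08, "grip": 0.1}
    - {"offset": [1.4, -18, 0], "twist": 0.16, "grip": 0.1}
    - {"offset": [2.3, -22.4, 0], "twist": 0.2, "grip": 0.1}
    - {"offset": [2.3, -22.4, 0], "twist": 0.2, "grip": 0.1}
    - {"offset": [2.3, -22.4, 0], "twist": 0.2, "grip": 0.1}

```text
time: 17.58
tool_pos: [0.4609, 0.0388, 0.3055]
tool_rot: [0.001, 0.949, -0.314, -0.0]
contact_force: [-2.2, -5.3, -1.8]
gripper_width: 0.285
```

```bash
python3 al.py
```

```text
t 17.58 heading -36.58 along 0.1128 left 0.0008 z 0.3055 F h,n,z 1.4 -5.6 -1.8 T [-0.68  0.35  1.24] q6 2.13
```

>>> play_rows:
  increments:
    - {"offset": [0.3, 8, 0], "twist": -0.07, "grip": 0.1}
    - {"offset": [1.0, 15, 0], "twist": -0.13, "grip": 0.1}
    - {"offset": [2.3, 22.4, 0], "twist": -0.2, "grip": 0.1}
    - {"offset": [2.3, 22.4, 0], "twist": -0.2, "grip": 0.1}
    - {"offset": [2.3, 22.4, 0], "twist": -0.2, "grip": 0.1}

```text
time: 18.0
tool_pos: [0.4498, 0.02, 0.3061]
tool_rot: [-0.002, 0.975, -0.22, 0.001]
contact_force: [2.4, 3.2, -3.3]
gripper_width: 0.282
```

```bash
python3 al.py
python3 - <<'E'
from h import *
cal,im=snap('wrist','wz.png')
g=cv2.GaussianBlur(im,(0,0),1)
# brass/dark-brass corner: brass mask lower contour slopes
hsv=cv2.cvtColor(im,cv2.COLOR_BGR2HSV); m=cv2.inRange(hsv,(15,90,90),(30,255,255)); m[70:]=0; m[:,:240]=0; m[:,390:]=0
low=[(u,np.where(m[:,u])[0].max()) for u in range(245,385,5) if m[:,u].any()]; print([(int(a),int(b)) for a,b in low])
E
```

```text
t 18.0 heading -25.42 along 0.1128 left 0.0007 z 0.3061 F h,n,z 0.8 3.9 -3.3 T [ 0.43 -0.32  0.45] q6 1.89
[(255, 1), (260, 15), (265, 30), (270, 39), (275, 44), (280, 46), (285, 49), (290, 52), (295, 54), (300, 56), (305, 57), (310, 58), (315, 58), (320, 58), (325, 57), (330, 57), (335, 53), (340, 50), (345, 46), (350, 42), (355, 36), (360, 27), (365, 17), (370, 10), (375, 4)]
```

>>> play_rows:
  increments:
    - {"offset": [-10, 0, 0], "twist": 0, "grip": 0.1}
    - {"offset": [-22, 0, 0], "twist": 0, "grip": 0.1}
    - {"offset": [-36, 0, 0], "twist": 0, "grip": 0.1}
    - {"offset": [-50, 0, 0], "twist": 0, "grip": 0.1}
    - {"offset": [-62, 0, 0], "twist": 0, "grip": 0.1}

```text
time: 18.47
tool_pos: [0.3927, 0.0466, 0.3054]
tool_rot: [0.0, 0.976, -0.22, -0.001]
contact_force: [-0.5, -0.3, -2.4]
gripper_width: 0.283
```

>>> play_rows:
  increments:
    - {"offset": [0, 0, -30], "twist": 0, "grip": 0.1}
    - {"offset": [0, 0, -60], "twist": 0, "grip": 0.1}
    - {"offset": [0, 0, -80], "twist": 0, "grip": 0.1}
    - {"offset": [0, 0, -80], "twist": 0, "grip": 0.1}
    - {"offset": [0, 0, -80], "twist": 0, "grip": 0.1}

```text
time: 18.88
tool_pos: [0.3937, 0.0463, 0.3866]
tool_rot: [-0.0, 0.976, -0.219, 0.001]
contact_force: [0.9, 0.3, -2.2]
gripper_width: 0.282
```

```bash
python3 al.py
python3 - <<'E'
from h import *
cal,im=snap('wrist','wq.png')
g=cv2.cvtColor(im,cv2.COLOR_BGR2GRAY).astype(float)
for v in (20,35,50):
    d=np.gradient(g[v]); print(v,np.where(np.abs(d)>12)[0].tolist()[:30])
hsv=cv2.cvtColor(im,cv2.COLOR_BGR2HSV); m=cv2.inRange(hsv,(100,120,60),(130,255,255)); print(cv2.minAreaRect(np.argwhere(m)[:,::-1].astype(np.float32)))
m=cv2.inRange(cv2.cvtColor(cv2.imread('pics/w8.png'),cv2.COLOR_BGR2HSV),(100,120,60),(130,255,255)); m[:,:270]=0;m[:,360:]=0; print(cv2.minAreaRect(np.argwhere(m)[:,::-1].astype(np.float32)))
for c in ('side','scene'):
    cal,im=snap(c,c+'q.png'); find(c,cal,['spanner_grip','spanner_jaw'],n=1)
E
```

```text
t 18.88 heading -25.35 along 0.1748 left 0.0008 z 0.3866 F h,n,z 0.7 0.7 -2.2 T [0.03 0.13 0.03] q6 1.94
20 [11, 12, 13, 23, 24, 25, 45, 46, 47, 54, 55, 56, 219, 220, 221, 253, 255, 256, 257, 275, 276, 349, 368, 369, 370, 404, 405, 406, 512, 513]
35 [0, 1, 2, 55, 56, 57, 64, 65, 66, 220, 221, 222, 223, 256, 257, 258, 290, 291, 353, 354, 356, 357, 362, 363, 364, 367, 368, 369, 371, 403]
50 [65, 66, 67, 74, 75, 76, 77, 222, 223, 224, 255, 257, 258, 259, 304, 305, 317, 318, 319, 327, 328, 329, 339, 340, 341, 367, 368, 369, 402, 403]
((310.5096740722656, 185.65194702148438), (376.9344482421875, 63.80858612060547), 85.83454895019531)
((316.0, 293.0), (162.0, 60.0), 90.0)
side tip_of spanner_jaw 0.92 [ 0.4947 -0.0043  0.2078] [320, 173]
scene tip_of spanner_grip 0.77 [0.3736 0.0525 0.2162] [329, 143]
scene tip_of spanner_jaw 0.8 [0.496  0.0011 0.2092] [302, 162]
```

>>> play_rows:
  increments:
    - {"offset": [18, -25, 0], "twist": 0, "grip": 0.1}
    - {"offset": [36, -50, 0], "twist": 0, "grip": 0.1}
    - {"offset": [54, -75, 0], "twist": 0, "grip": 0.1}
    - {"offset": [75, -100, 0], "twist": 0, "grip": 0.1}
    - {"offset": [75, -100, 0], "twist": 0, "grip": 0.1}

```text
time: 19.65
tool_pos: [0.5074, 0.1062, 0.3837]
tool_rot: [-0.0, 0.976, -0.218, -0.001]
contact_force: [-0.7, 0.4, -1.7]
gripper_width: 0.289
```

```bash
python3 al.py
python3 - <<'E'
from fit import *
cal,im=snap('wrist','wn.png')
x=fit(cal,im,(.552,-.0283),np.radians(10),30)
hsv=cv2.cvtColor(im,cv2.COLOR_BGR2HSV); m=(cv2.inRange(hsv,(0,150,80),(8,255,255))|cv2.inRange(hsv,(172,150,80),(180,255,255)))
u,v=px(cal,[.552,-.0283,.144]); print(u,v); q=np.argwhere(m)[:,::-1]; q=q[np.hypot(*(q-[u,v]).T)<70]; print(len(q),q.mean(0) if len(q) else '')
for a in range(-80,0,10):
    A=np.radians(a); print(a,px(cal,[.552+.0205*np.cos(A),-.0283+.0205*np.sin(A),.14]))
crop(im,min(max(0,u-75),490),max(0,v-60),150,120,5,[(circ(cal,x[:2],.02367,.144,x[2]+np.pi/6),(0,255,0))],'wnc.png')
E
```

```text
t 19.65 heading -25.19 along 0.0974 left -0.1022 z 0.3837 F h,n,z -0.8 0.0 -1.7 T [0.05 0.2  0.04] q6 2.07
fit [ 0.5518 -0.0287] 18.6 -273
494 51
61 [510.85245902  15.        ]
-80 [523, 30]
-70 [520, 24]
-60 [516, 20]
-50 [511, 16]
-40 [505, 14]
-30 [499, 12]
-20 [493, 12]
-10 [486, 14]
```

The picture limit is reached, so the rest is by numbers. Hex fit: flats at 18.6°, red mark at pixel (511,15), so the nut turned about 54° (0.95 rad) beyond hand-tight, inside 0.75–1.57. Returning the spanner.

>>> play_rows:
  increments:
    - {"offset": [-20, -28, 0], "twist": 0, "grip": 0.1}
    - {"offset": [-41, -56, 0], "twist": 0, "grip": 0.1}
    - {"offset": [-61, -85, 0], "twist": 0, "grip": 0.1}
    - {"offset": [-82, -113, 0], "twist": 0, "grip": 0.1}
    - {"offset": [-102, -141, 0], "twist": 0, "grip": 0.1}

```text
time: 20.12
tool_pos: [0.4708, 0.2767, 0.3855]
tool_rot: [0.0, 0.976, -0.219, -0.0]
contact_force: [1.5, 0.3, -2.3]
gripper_width: 0.286
```

>>> play_rows:
  increments:
    - {"offset": [-10, -14, 0], "twist": -0.1, "grip": 0.1}
    - {"offset": [-20.6, -28.6, 0], "twist": -0.21, "grip": 0.1}
    - {"offset": [-20.6, -28.6, 0], "twist": -0.32, "grip": 0.1}
    - {"offset": [-20.6, -28.6, 0], "twist": -0.43, "grip": 0.1}
    - {"offset": [-20.6, -28.6, 0], "twist": -0.536, "grip": 0.1}

```text
time: 20.53
tool_pos: [0.4648, 0.3103, 0.3853]
tool_rot: [0.0, 0.999, 0.05, -0.0]
contact_force: [0.5, -0.3, -2.0]
gripper_width: 0.285
```

>>> play_rows:
  increments:
    - {"offset": [0, 0, 20], "twist": 0, "grip": 0.1}
    - {"offset": [0, 0, 40], "twist": 0, "grip": 0.1}
    - {"offset": [0, 0, 60], "twist": 0, "grip": 0.1}
    - {"offset": [0, 0, 60], "twist": 0, "grip": 0.1}
    - {"offset": [0, 0, 60], "twist": 0, "grip": 0.1}

```text
time: 20.95
tool_pos: [0.4647, 0.3097, 0.3242]
tool_rot: [0.001, 0.999, 0.047, -0.002]
contact_force: [0.0, 0.9, -2.0]
gripper_width: 0.285
```

```bash
python3 al.py
python3 - <<'E'
from h import *
st()
for c in ('side','scene','wrist'):
    cal,im=snap(c,c+'r.png'); find(c,cal,['spanner_grip','spanner_jaw','tray'],n=1)
E
```

```text
t 20.95 heading 5.42 along 0.055 left -0.3442 z 0.3242 F h,n,z 0.1 0.9 -2.0 T [-0.07  0.09  0.  ] q6 1.93
{'time': 20.95, 'tool_pos': [0.465, 0.31, 0.324], 'tool_rot': [0.001, 0.999, 0.047, -0.002], 'contact_force': [0.03, 0.882, -1.967], 'ft_torque': [-0.066, 0.094, 0.004], 'gripper_width': 0.285, 'joint_pos': [0.455, -0.041, 1.844, -0.0, 1.342, 1.931]}
side tip_of spanner_grip 0.65 [0.4517 0.3097 0.1455] [263, 148]
side tip_of spanner_jaw 0.55 [0.5763 0.3182 0.1483] [294, 138]
side tip_of tray 0.69 [ 0.4777 -0.2236  0.0056] [355, 278]
scene tip_of spanner_grip 0.83 [0.4461 0.3094 0.1587] [410, 185]
scene tip_of spanner_jaw 0.57 [0.5767 0.3206 0.154 ] [410, 213]
scene tip_of tray 0.58 [5.047e-01 2.964e-01 2.000e-04] [397, 239]
wrist tip_of spanner_grip 0.91 [0.4498 0.304  0.1584] [323, 299]
wrist tip_of tray 0.83 [ 0.5045  0.2984 -0.0034] [332, 137]
```

>>> play_rows:
  increments:
    - {"offset": [3, 0, 25], "twist": 0, "grip": 0.1}
    - {"offset": [3, 0, 50], "twist": 0, "grip": 0.1}
    - {"offset": [3, 0, 75], "twist": 0, "grip": 0.1}
    - {"offset": [3, 0, 100], "twist": 0, "grip": 0.1}
    - {"offset": [3, 0, 120], "twist": 0, "grip": 0.1}

```text
time: 21.97
tool_pos: [0.468, 0.3104, 0.2037]
tool_rot: [0.0, 0.999, 0.048, -0.001]
contact_force: [-0.7, 0.2, -2.2]
gripper_width: 0.284
```

>>> play_rows:
  increments:
    - {"offset": [0, 0, 6], "twist": 0, "grip": 0.1}
    - {"offset": [0, 0, 12], "twist": 0, "grip": 0.1}
    - {"offset": [0, 0, 17], "twist": 0, "grip": 0.1}
    - {"offset": [0, 0, 20], "twist": 0, "grip": 0.1}
    - {"offset": [0, 0, 20], "twist": 0, "grip": 0.1}

```text
time: 22.38
tool_pos: [0.4689, 0.3108, 0.1863]
tool_rot: [-0.0, 0.999, 0.047, 0.0]
contact_force: [-0.4, 0.4, -1.8]
gripper_width: 0.286
```

```bash
python3 al.py
```

```text
t 22.38 heading 5.44 along 0.0506 left -0.3449 z 0.1863 F h,n,z -0.3 0.4 -1.8 T [-0.01  0.11 -0.07] q6 1.93
```

>>> play_rows:
  increments:
    - {"offset": [0, 0, 2], "twist": 0, "grip": 0.1}
    - {"offset": [0, 0, 3.5], "twist": 0, "grip": 0.1}
    - {"offset": [0, 0, 5], "twist": 0, "grip": 0.1}
    - {"offset": [0, 0, 5], "twist": 0, "grip": 0.1}

```text
time: 22.72
tool_pos: [0.4689, 0.3108, 0.1814]
tool_rot: [-0.0, 0.999, 0.048, 0.001]
contact_force: [0.1, 0.6, -0.3]
gripper_width: 0.286
```

```bash
python3 al.py
```

```text
t 22.72 heading 5.45 along 0.0506 left -0.345 z 0.1814 F h,n,z 0.2 0.6 -0.3 T [ 0.04  0.05 -0.  ] q6 1.93
```

Touching down: the vertical load has dropped from -2 to -0.3 N. Releasing and rising.

>>> play_rows:
  increments:
    - {"offset": [0, 0, 0], "twist": 0, "grip": 0.4}
    - {"offset": [0, 0, 0], "twist": 0, "grip": 0.7}
    - {"offset": [0, 0, 0], "twist": 0, "grip": 0.9}
    - {"offset": [0, 0, 0], "twist": 0, "grip": 0.9}
    - {"offset": [0, 0, -15], "twist": 0, "grip": 0.9}

```text
time: 23.13
tool_pos: [0.4672, 0.3099, 0.193]
tool_rot: [0.001, 0.999, 0.047, -0.003]
contact_force: [-0.3, -0.3, -0.7]
gripper_width: 0.898
```

>>> play_rows:
  increments:
    - {"offset": [0, 0, -40], "twist": 0, "grip": 0.9}
    - {"offset": [0, 0, -80], "twist": 0, "grip": 0.9}
    - {"offset": [0, 0, -120], "twist": 0, "grip": 0.9}
    - {"offset": [0, 0, -160], "twist": 0, "grip": 0.9}
    - {"offset": [0, 0, -190], "twist": 0, "grip": 0.9}

```text
time: 23.55
tool_pos: [0.4686, 0.3107, 0.3901]
tool_rot: [-0.001, 0.999, 0.048, 0.002]
contact_force: [1.3, 0.8, 0.7]
gripper_width: 0.897
```

>>> play_rows:
  increments:
    - {"offset": [0, 0, 0], "twist": 0, "grip": 0.9}
    - {"offset": [0, 0, 0], "twist": 0, "grip": 0.9}

```text
time: 23.72
tool_pos: [0.469, 0.3109, 0.389]
tool_rot: [-0.001, 0.999, 0.048, 0.003]
contact_force: [0.5, 0.2, -1.5]
gripper_width: 0.901
```

Run:
```python
from h import *
st()
for c in ('wrist','scene','side'):
    cal,im=snap(c,c+'z.png'); find(c,cal,['spanner_grip','spanner_jaw','tray'],n=1)
    if c=='scene': find(c,cal,['stain0','slide_box','beaker','old_cartridge','tub'],n=2)
    if c=='wrist':
        hsv=cv2.cvtColor(im,cv2.COLOR_BGR2HSV); m=cv2.inRange(hsv,(100,120,60),(130,255,255)); l=cv2.connectedComponentsWithStats(m)
        k=1+np.argmax(l[2][1:,4]); ct=np.argwhere(l[1]==k)[:,::-1]; T=np.array(cal['T'])
        d=(T[:3,:3]@np.c_[(ct[:,0]-cal['cx'])/cal['fx'],(ct[:,1]-cal['cy'])/cal['fy'],np.ones(len(ct))].T).T
        P=T[:3,3]+d*((.02-T[2,3])/d[:,2])[:,None]; print(cv2.minAreaRect((P[:,:2]*1000).astype(np.float32)))
```

```text
{'time': 23.717, 'tool_pos': [0.469, 0.311, 0.389], 'tool_rot': [-0.001, 0.999, 0.048, 0.003], 'contact_force': [0.464, 0.188, -1.477], 'ft_torque': [-0.059, -0.031, 0.001], 'gripper_width': 0.901, 'joint_pos': [0.453, -0.087, 1.777, -0.0, 1.445, 1.929]}
wrist tip_of spanner_grip 0.63 [0.4527 0.3067 0.0148] [317, 185]
wrist tip_of tray 0.61 [0.5031 0.296  0.0018] [332, 136]
((446.9866943359375, 307.2642822265625), (98.25753021240234, 24.17914390563965), 6.052590847015381)
scene tip_of spanner_grip 0.92 [0.4485 0.308  0.0158] [403, 225]
scene tip_of spanner_jaw 0.65 [0.5817 0.3225 0.0087] [403, 255]
scene tip_of tray 0.94 [5.032e-01 2.963e-01 3.000e-04] [397, 239]
scene tip_of stain0 0.78 [ 0.5806 -0.232   0.0041] [219, 223]
scene tip_of stain0 0.61 [0.7554 0.0734 0.0042] [302, 282]
scene tip_of slide_box 0.92 [ 0.7901 -0.0742  0.0046] [244, 280]
scene tip_of beaker 0.79 [ 0.7453 -0.2877  0.0043] [177, 255]
scene tip_of old_cartridge 0.62 [0.7518 0.0739 0.0052] [302, 281]
scene tip_of tub 0.61 [0.7603 0.2489 0.0037] [368, 296]
side tip_of spanner_grip 0.9 [0.4535 0.3079 0.0048] [266, 182]
side tip_of spanner_jaw 0.85 [0.5794 0.3191 0.0033] [296, 172]
side tip_of tray 0.96 [ 0.5026  0.298  -0.0032] [280, 182]
```

```bash
python3 -c "
from plant import manip
print(manip.job_done())"
```

```text
the job is handed in; nothing more can be done
None
```

The filter is closed up and the job is handed in at about 24 s. I ran the nut down by hand about 2.9 rad. It nipped up when the wrist torque rose from about 0.13 to 1.24 N m. I then swung the spanner clockwise about the nut axis and laid it back in the steel tray.

**Tightening:** the hex fit from the wrist camera puts the nut about 54° (0.95 rad) beyond hand-tight. The red mark (about 63°) and the spanner heading after backing off (about 68°, less play) read higher. They disagree by up to 14°, but all lie within 43–90°.

**Spanner:** it lies in the tray within a few mm of where it started. The grip is at about (0.452, 0.308) and the jaw at (0.580, 0.321). It reads flat to within the networks' few-mm noise, and the gripper is open and clear above it.

**Bystanders:** in the scene view the slide box, beaker, used cartridge, tub and one stain bottle were within about 5 mm of their starting readings. The other stain bottle was not detected in that last scene check. The arm never went near it at low height.

**Not checked by eye:** the viewer's 12-picture limit was used up before the final nut fit and the tray placement. Those two rest on numbers only.

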